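# Find top dead centre of a shaker's eccentric hub with a plunger gauge

## Robot

A 6-joint arm with a two-finger parallel gripper is mounted at the origin on the work surface; the furniture and walls round the work are solid. World frame = base frame: x ahead of the robot, y to its left, z up, the work surface at z = 0. Lengths are in m, angles in rad, forces in N, time in s.
With the tool pointing down it reaches from about 0.3 to 0.875 m from the base axis. Payload 6.4 kg.
Tool frame: the origin (TCP) lies midway between the tips of the shut fingers; the grasp point (between the pads) lies 19 mm behind it; z points along the fingers, y is the line along which they close (so a half turn about z gives the same grasp; the last joint's range is limited). The gripper opens to 85 mm and grips with 20 to 120 N. Pads are 22 mm wide; open, the fingers measure 114 mm over their backs; the gripper's body (76 mm by 85 mm) begins 54 mm behind the grasp point. The pads swing forward as they close: fully open they stand 13 mm farther back than shut.
Start: joints at [-1.551, 0.181, 1.607, -0, 1.354, -0.206], TCP at [0.129, -0.56, 0.231] pointing down, gripper open.
Joint ranges: [-2.99, 2.99], [-0.89, 2.07], [0.3, 2.58], [-1.14, 4.28], [0, 2.63], [-3.12, 3.12]. Speed limits (rad/s): [2.57, 2.57, 3.01, 3.14, 3.14, 3.14].

## Interface

Orientations are given as a rotation vector (axis times angle).
In Python, from station import bot gives the robot as it stands.
- The arm moves only by the shell command python3 -m crank 'ROWS' [FORCE]. ROWS is JSON, a list of rows, each an object with "slide": the shift along the tool's x, y, z in cm, a list of three; "turn": the turn about the tool's z in rad; "grip": the closure, from -1 (fully open) to 1 (shut). In form: [{"slide": [x, y, z], "turn": turn, "grip": grip}, ...]. A call has 1 to 10 rows; each row is the pose to reach, as a shift and turn from the pose commanded when the call began, along the tool's axes at that moment; what a row does not reach only later rows make up. A row lasts 1/10 s, in which the tool goes at most 50 mm and 8.59 degrees, less where a joint would pass 70% of its speed; a pose out of reach is approached as far as the arm can. A call with a gripper value outside its range is refused whole. The fingers move at their own pace and stop on an object; FORCE is the grip in N (left out, the last holds). Time passes only in rows, so rows that repeat a pose let the fingers close. It gives the time, the measured TCP pose, the force, the opening and the grip force at its end, in the units of the state.
- bot.state(): the state, without advancing time (a new reading comes with each control period).
- bot.grab_frame(name): name is "side" or "top"; returns a dict with "frame" (400x640x3 uint8, red, green, blue), "fx", "fy", "cx", "cy" (pixels), "k1" (the pictures are not rectified: a ray, as slopes to the right and down, at radius r is drawn at 1 + k1 r^2 times it, then the intrinsics apply), "position" and "orientation" of the camera in the world. Camera axes: x right, y down, z forward; pixel columns grow to the right and rows downward; lengths in m; the calibration is good to about 2 mm. A picture is of the moment at which its call begins. There is no depth.
- bot.close_job(): hands the job in; it is judged then, once.
The state is a dict: "time": time; "joints": joint angles; "dq": joint speeds; "effort": joint torques, N m; "position": TCP position; "tool_rot": TCP orientation; "contact_force": force on the tool from outside, world axes, zero at the start; "moment": the same for the moment, N m; "width": opening from 0.0 (shut) to 1.0 (fully open); "grip_force": force on a finger pad.
Only numpy, scipy, OpenCV 4.12 (cv2) and the standard library are available. Lean on these libraries where they do the work, as an engineer would, in place of code of your own. Each camera call takes 0.05 s, during which the arm holds its last target. There are 200 camera calls.

## Task

Slide the gauge up by its tab until its plunger bears lightly on the eccentric under the hub's flange, pressed in by a few millimetres and well short of half its travel. Then turn the hub by its bar grip, watching the plunger, to find the eccentric's high spot, and leave the hub standing with that high spot against the plunger, where the plunger is pressed in as far as a full turn would ever press it. Never run the plunger to the end of its travel or lean hard sideways on the hub (its spindle is rubber-mounted and must not be pushed more than 4 mm off its place), leave the small things on the bench where they are, and let go at the end.

Things in the scene. Friction and masses are not known exactly. Their poses are not given: they have to be found in the camera images.
- fixture: Aluminium base plate 300 x 100 x 12 mm, fixed to the bench; origin at the centre of its underside, its x axis lies along its length from the gauge to the hub, z up. The hub turns about a vertical spindle at x = +95 mm, y = 0; the gauge slides along the x axis on a rail.
- spindle (a point): Point on the hub's axis of rotation, 38 mm over the bench, at the height of the plunger. The spindle's bearing sits in a rubber mount that gives 1 mm for each 5 N pushed sideways and springs back when let go; this point moves with it. More than 4 mm (20 N) would spoil the bearing.
- hub_grip (a point): Point on the hub's axis, 84 mm over the bench, where the bar grip on top of the hub is best pinched. The bar is 46 mm long along this point's x axis, 14 mm thick along its y axis, and stands from 59 to 93 mm over the bench, on a round boss (radius 20 mm, top at 60 mm) and a round flange (radius 44 mm, top at 52 mm) that hides the eccentric below it.
- hub (a joint): Angle of the hub (rad), growing anticlockwise from above, without end; 0.08 N m of friction holds it where it is left. It does not tell where the high spot is: that differs each time. The eccentric below is a disc of 32 mm radius, its centre 5 mm off the axis, turning with the hub; over a turn the plunger, if it never lifts off, swings 10 mm as a cosine of this angle.
- tab (a point): Centre of the upper part of the upright tab at the back of the gauge, 95 mm over the bench; the tab is a plate 10 mm thick along the fixture's x axis, 40 mm wide, top edge at 105 mm. Pinch it from above and move it along the fixture's x axis.
- gauge (a joint): Position of the gauge on its rail (m), 0 to 0.045, growing towards the hub; about 7 N of friction holds it where it is left. Behind the plunger stands a round housing of 31 mm radius, top at 54 mm, 50 mm ahead of the tab, with a white dial on top.
- plunger_tip (a point): Centre of the ball (radius 4 mm) at the plunger's end, 38 mm over the bench, 70 mm ahead of the dial's centre while the plunger is out. With the ball resting on the high spot it lies 41 mm from the spindle axis, on the low spot 31 mm.
- plunger (a joint): How far the sprung plunger is pressed in (m): 0 right out (touching nothing), 0.020 at the end of its travel. The spring pushes with 1 N at 0 and 3.4 N at 0.020. The dial's pointer turns clockwise with it: at the long mark nearest the hub at 0, half a turn on at 0.010; one mark is 1 mm.
- driver_wood: Screwdriver 178 mm long lying beside the fixture on the robot's side; bystander.
- vial_small: Small vial, 18 mm wide, 48 mm high, standing beside the fixture; bystander.
- petri_small: Covered petri dish, 57 mm wide, 6 mm high, lying behind the fixture; bystander.
- tube_rack: Low rack, 100 x 42 x 16 mm, lying behind the fixture; bystander.
- jar_cap: Open white jar cap, 60 mm wide, 22 mm high, behind the fixture; bystander.

How it is judged:
By the outcome, as a careful person would: the job done as asked, in the order asked, and still so for the second after the job is handed in, with the robot touching nothing.
It also fails if it takes over 72 s, if anything falls off the work surface, if the arm or the gripper's body presses on something with over 40 N, if the wrist force passes 120 N, or if a joint passes its speed limit or range.

## Working session

There is one attempt and no reset: what is moved stays moved. The work goes in short steps, Python scripts to look and compute and a shell command to move; the robot and the scene stay as the last step left them, time stands still between calls to the robot, and variables do not carry over. Pictures are saved under pics/ and viewed, at most 10 in all, crops included, and the job is handed in when it is done.

```bash
ls; mkdir -p pics
cat > h.py <<'E'
import numpy as np, cv2
from scipy.spatial.transform import Rotation as R
from station import bot
def snap(n, fn=None):
    c=bot.grab_frame(n)
    if fn: cv2.imwrite('pics/'+fn, cv2.cvtColor(c['frame'],cv2.COLOR_RGB2BGR))
    return c
def rot(c):
    o=np.array(c['orientation'],float)
    return o if o.shape==(3,3) else R.from_rotvec(o).as_matrix()
def K(c): return np.array([[c['fx'],0,c['cx']],[0,c['fy'],c['cy']],[0,0,1.]]), np.array([c['k1'],0,0,0,0.])
def topt(c,uv,z):
    k,d=K(c); p=cv2.undistortPointsIter(np.array(uv,float).reshape(-1,1,2),k,d,None,None,(3,50,1e-10)).reshape(-1,2)
    r=np.c_[p,np.ones(len(p))]@rot(c).T; o=np.array(c['position'])
    return o+r*((z-o[2])/r[:,2])[:,None]
def proj(c,P):
    k,d=K(c); M=rot(c).T
    return cv2.projectPoints(np.array(P,float).reshape(-1,3),cv2.Rodrigues(M)[0],-M@np.array(c['position']),k,d)[0].reshape(-1,2)
E
python3 - <<'E'
from h import *
for n in('top','side'):
    c=snap(n,n+'0.png'); print({k:v for k,v in c.items() if k!='frame'})
print(bot.state())
E
```

```text
pics
{'fx': 432.83533665554324, 'fy': 432.83533665554324, 'cx': 317.13825526387996, 'cy': 211.26484128716038, 'k1': -0.09966758125353055, 'position': array([0.3828812 , 0.04688202, 0.92095044]), 'orientation': array([-2.08998768,  2.14507917, -0.16424736])}
{'fx': 477.4966090428177, 'fy': 477.4966090428177, 'cx': 325.2565276656179, 'cy': 203.8434516436582, 'k1': 0.008723259638147332, 'position': array([ 0.26324245, -0.65846884,  0.48621866]), 'orientation': array([-2.02017681,  0.38201848, -0.23956016])}
{'time': 0.1, 'joints': array([-1.55130414e+00,  1.81463127e-01,  1.60791205e+00, -2.45807480e-05,
        1.35382920e+00, -2.06277748e-01]), 'dq': array([-0.00084192, -0.0022861 , -0.00312457, -0.00043821, -0.00150424,
        0.00017624]), 'effort': array([ 3.86543716e-04, -4.45876729e+01, -3.52238774e+01, -3.49874608e-04,
        4.13756366e-03,  1.78310495e-05]), 'position': array([ 0.12872946, -0.55988304,  0.23047434]), 'tool_rot': array([-3.11999957e+00, -3.53713147e-01, -1.98460676e-04]), 'contact_force': array([-0.3390992 , -0.27563152,  0.18942231]), 'moment': array([-0.01096298, -0.03534639, -0.07462803]), 'grip_force': 0.0, 'width': 1.0009419355067835}
```

View pics/top0.png

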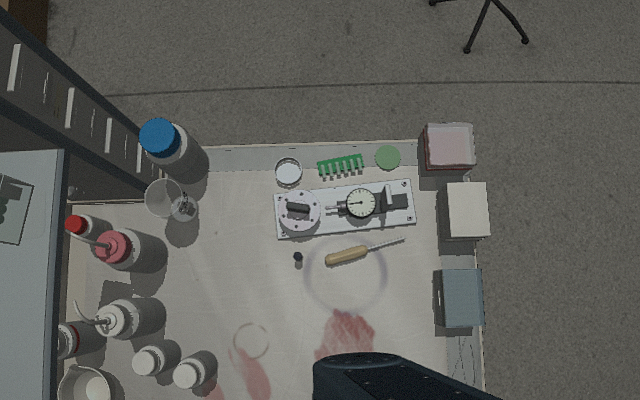

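View pics/side0.png

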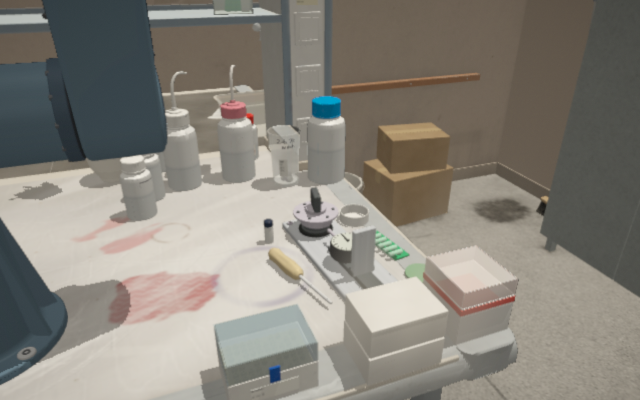

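The top view shows the fixture at about (345,208): hub at (298,211) on the left, dial at (361,203), tab near (388,197). The driver lies at (365,250), the vial at (298,257) and the cap, rack and dish lie along row 165.

Run:
```python
from h import *
im=cv2.imread('pics/top0.png')
cv2.imwrite('pics/crop0.png',cv2.resize(im[170:245,265:425],None,fx=5,fy=5,interpolation=cv2.INTER_CUBIC))
c=snap('top')
g=cv2.cvtColor(im,cv2.COLOR_BGR2GRAY)
pl=topt(c,[[276,239],[275,196],[412,179],[416,222],[298,211],[361,203]],0.012); print(pl.round(4))
```

```text
[[ 0.4895  0.1547  0.012 ]
 [ 0.5826  0.1561  0.012 ]
 [ 0.6117 -0.1407  0.012 ]
 [ 0.5175 -0.1433  0.012 ]
 [ 0.5484  0.107   0.012 ]
 [ 0.5619 -0.0281  0.012 ]]
```

View pics/crop0.png

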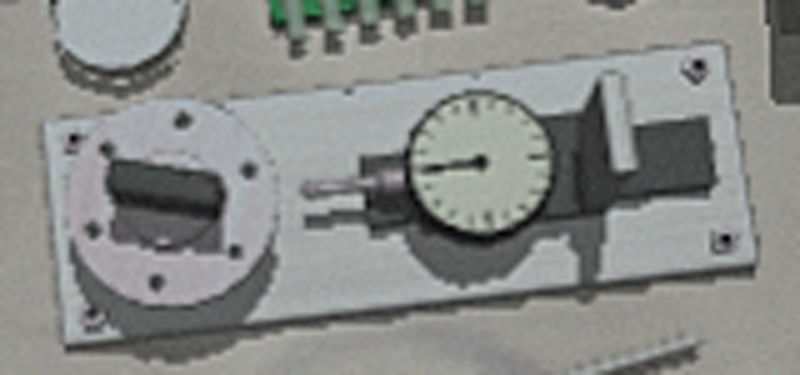

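The crop shows the hub's flange centre near crop (173,202), the dark bar's top about (165,178), the dial centre (481,162) with its pointer towards the hub, and the tab's top edge centred at (619,122). The plunger ball is at about (308,188).

```bash
cat > m.py <<'E'
from h import *
def cr(p): return np.array([265,170])+(np.array(p,float)+.5)/5-.5
E
python3 - <<'E'
from m import *
c=snap('top')
P=topt(c,cr([[43,120],[727,42],[757,265],[68,347]]),.012)
print(P.round(4), [np.linalg.norm(P[i]-P[(i+1)%4]).round(4) for i in range(4)])
f=P.mean(0); ax=(P[0]+P[3]-P[1]-P[2])[:2]; ax/=np.linalg.norm(ax); n=np.array([-ax[1],ax[0]])
print('fix',f,'ax',ax,np.degrees(np.arctan2(ax[1],ax[0])),'spindle',f[:2]+.095*ax)
for nm,p,z in(('flange',[173,202],.052),('dial',[481,162],.054),('tab',[619,122],.105),('ball',[308,188],.038)):
    q=topt(c,cr([p]),z)[0]; d=q[:2]-f[:2]; print(nm,q.round(4),'along',(d@ax).round(4),'across',(d@n).round(4))
b=topt(c,cr([[108,163],[222,180]]),.093); print('bar',b.round(4),b.mean(0))
s=bot.state(); print(R.from_rotvec(s['tool_rot']).as_matrix().round(3))
E
```

```text
[[ 0.5881  0.16    0.012 ]
 [ 0.6141 -0.1365  0.012 ]
 [ 0.5163 -0.1432  0.012 ]
 [ 0.4893  0.15    0.012 ]] [np.float64(0.2977), np.float64(0.098), np.float64(0.2944), np.float64(0.0992)]
fix [0.55192885 0.00757478 0.012     ] ax [-0.08938811  0.99599687] 95.12840665767322 spindle [0.54343698 0.10219449]
flange [0.5431 0.1019 0.052 ] along 0.0947 across 0.0004
dial [ 0.5558 -0.0243  0.054 ] along -0.0321 across -0.001
tab [ 0.5598 -0.074   0.105 ] along -0.0819 across -0.0005
ball [0.55   0.0466 0.038 ] along 0.039 across -0.0016
bar [[0.5518 0.1245 0.093 ]
 [0.5437 0.08   0.093 ]] [0.54775163 0.10224261 0.093     ]
[[ 0.975  0.224 -0.   ]
 [ 0.224 -0.975  0.001]
 [ 0.    -0.001 -1.   ]]
```

```bash
python3 -m crank '[{"slide":[5,-5,-5],"turn":0,"grip":-0.2},{"slide":[26.9,-27.7,-7],"turn":0.137,"grip":-0.2},{"slide":[26.9,-27.7,-7],"turn":0.137,"grip":-0.2},{"slide":[26.9,-27.7,-7],"turn":0.137,"grip":-0.2},{"slide":[26.9,-27.7,-7],"turn":0.137,"grip":-0.2},{"slide":[26.9,-27.7,-7],"turn":0.137,"grip":-0.2},{"slide":[26.9,-27.7,-7],"turn":0.137,"grip":-0.2},{"slide":[26.9,-27.7,-7],"turn":0.137,"grip":-0.2},{"slide":[26.9,-27.7,-7],"turn":0.137,"grip":-0.2},{"slide":[26.9,-27.7,-7],"turn":0.137,"grip":-0.2}]' 20
cat > go.py <<'E'
import sys
from h import *
# slide needed (cm) to world x y z, turn to bring tool y to yaw (deg)
x,y,z,yaw=map(float,sys.argv[1:5]); s=bot.state(); M=R.from_rotvec(s['tool_rot']).as_matrix()
print('slide',(M.T@(np.array([x,y,z])-s['position'])*100).round(2),'turn',-(((np.radians(yaw)-np.arctan2(M[1,1],M[0,1]))+np.pi/2)%np.pi-np.pi/2).round(4),'j6',s['joints'][5].round(3),'w',s['width'],'t',s['time'],'pos',s['position'].round(4))
E
python3 go.py .5598 -.074 .14 -84.87
```

```text
time: 1.2
position: [0.3294, -0.2295, 0.3015]
tool_rot: [3.137, 0.145, 0.0]
contact_force: [0.0, -0.3, -0.5]
width: 0.605
grip_force: 0.0
slide [ 24.38 -13.37  16.14] turn 0.0028 j6 0.573 w 0.6052966812917453 t 1.2 pos [ 0.3294 -0.2295  0.3015]
```

```bash
python3 -m crank '[{"slide":[24.4,-13.4,5],"turn":0.003,"grip":-0.2},{"slide":[24.4,-13.4,5],"turn":0.003,"grip":-0.2},{"slide":[24.4,-13.4,5],"turn":0.003,"grip":-0.2},{"slide":[24.4,-13.4,5],"turn":0.003,"grip":-0.2},{"slide":[24.4,-13.4,5],"turn":0.003,"grip":-0.2},{"slide":[24.4,-13.4,5],"turn":0.003,"grip":-0.2},{"slide":[24.4,-13.4,16.1],"turn":0.003,"grip":-0.2},{"slide":[24.4,-13.4,16.1],"turn":0.003,"grip":-0.2},{"slide":[24.4,-13.4,16.1],"turn":0.003,"grip":-0.2},{"slide":[24.4,-13.4,16.1],"turn":0.003,"grip":-0.2}]'
python3 go.py .5598 -.074 .078 -84.87
python3 - <<'E'
from h import *
a=snap('top')['frame'][150:250,250:430]; b=snap('side')['frame'][180:300,270:450]
a=cv2.resize(a,(720,400)); b=cv2.resize(b,(720,480))
cv2.imwrite('pics/t1.png',cv2.resize(cv2.cvtColor(np.vstack([a,b]),cv2.COLOR_RGB2BGR),(490,598)))
E
```

```text
time: 2.2
position: [0.5582, -0.0763, 0.138]
tool_rot: [-3.137, -0.131, 0.008]
contact_force: [0.5, 1.4, 1.3]
width: 0.599
grip_force: 0.0
slide [ 0.21 -0.2   6.  ] turn -0.006 j6 1.141 w 0.5986507762227431 t 2.2 pos [ 0.5582 -0.0763  0.138 ]
```

View pics/t1.png

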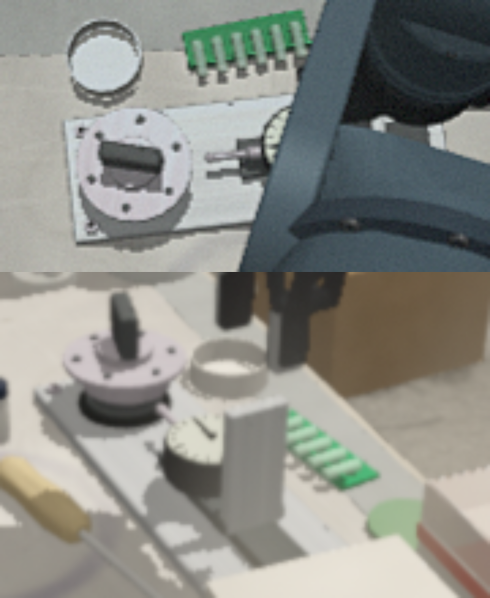

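Top view: the arm hides half the dial; the side view still shows the dial and its pointer at about (205,435), with the fingers straddling above the tab.

```bash
python3 -m crank '[{"slide":[0,0,3],"turn":0,"grip":-0.2},{"slide":[0,0,6.2],"turn":0,"grip":-0.2},{"slide":[0,0,6.2],"turn":0,"grip":-0.2},{"slide":[0,0,6.2],"turn":0,"grip":0.3},{"slide":[0,0,6.2],"turn":0,"grip":0.6},{"slide":[0,0,6.2],"turn":0,"grip":1},{"slide":[0,0,6.2],"turn":0,"grip":1},{"slide":[0,0,6.2],"turn":0,"grip":1},{"slide":[0,0,6.2],"turn":0,"grip":1}]' 30
python3 go.py .5598 -.074 .078 -84.87
cat > dial.py <<'E'
from h import *
AX=np.array([-.0894,.996]); N=np.array([-.996,-.0894]); F=np.array([.55193,.00757])
def rect(c,along,z=.054,S=5,hw=34,across=0.):
    # rectified view, up = towards hub (fixture +x), right = fixture -y, S px/mm
    n=2*hw*S; g=np.array([[-hw,-hw],[hw,-hw],[hw,hw],[-hw,hw]],float)/1000
    ctr=F+along*AX+across*N
    W=np.array([[*(ctr-g_[1]*AX-g_[0]*N),z] for g_ in g])
    H=cv2.getPerspectiveTransform(proj(c,W).astype(np.float32),np.float32([[0,0],[n,0],[n,n],[0,n]]))
    return cv2.cvtColor(cv2.warpPerspective(c['frame'],H,(n,n),flags=cv2.INTER_CUBIC),cv2.COLOR_RGB2BGR)
E
python3 - <<'E'
from dial import *
ty=bot.state()['position'][:2]
al=(ty-F)@AX; print('tab along',al,'across',(ty-F)@N)
cv2.imwrite('pics/d1.png',np.hstack([rect(snap('side'),al+.05),rect(snap('top'),al+.05)]))
E
```

```text
time: 3.2
position: [0.5619, -0.0756, 0.081]
tool_rot: [3.137, 0.135, 0.006]
contact_force: [-0.9, -0.1, 5.6]
width: 0.111
grip_force: 30.9
slide [-0.2  -0.18  0.3 ] turn -0.0033 j6 1.141 w 0.11126169458486024 t 3.2 pos [ 0.5619 -0.0756  0.081 ]
tab along -0.0837654636676678 across -0.0024865992790335167
```

View pics/d1.png

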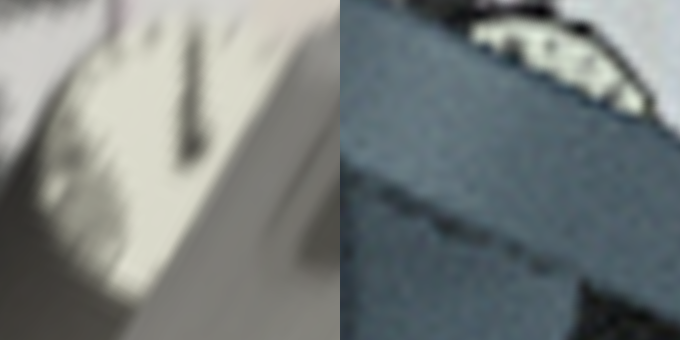

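Left (side camera) the dial is clear, pointer pivot at (190,155) pointing up at the hub (0 mm); right (top camera) the arm hides the dial. The tab is held (9.5 mm). Now forward (tool -y).

```bash
cat >> dial.py <<'E'
def pointer(im,cx,cy,S=5,r0=5,r1=19):
    # clockwise angle from 'up' of the darkest ray -> mm
    g=cv2.GaussianBlur(cv2.cvtColor(im,cv2.COLOR_BGR2GRAY),(0,0),3).astype(np.float32)
    a=np.radians(np.arange(0,360,1.)); r=np.arange(r0,r1,.2)*S
    X=(cx+np.outer(np.sin(a),r)).astype(np.float32); Y=(cy-np.outer(np.cos(a),r)).astype(np.float32)
    v=cv2.remap(g,X,Y,cv2.INTER_LINEAR).mean(1)
    return v
def show(fn=None):
    p=bot.state()['position'][:2]; al=(p-F)@AX
    im=rect(snap('side'),al+.05)
    v=pointer(im,190,157); w=v.copy(); w[105:230]=255
    i=int(w.argmin()); print('tab along',al.round(4),'mm',i/18,'dark',w[i].round(),np.median(v).round())
    if fn: cv2.imwrite('pics/'+fn,im)
    return im
E
python3 -c "
from dial import *; show()"
python3 -m crank '[{"slide":[0,-0.3,0],"turn":0,"grip":1},{"slide":[0,-0.6,0],"turn":0,"grip":1},{"slide":[0,-0.9,0],"turn":0,"grip":1},{"slide":[0,-1.2,0],"turn":0,"grip":1},{"slide":[0,-1.5,0],"turn":0,"grip":1},{"slide":[0,-1.5,0],"turn":0,"grip":1},{"slide":[0,-1.5,0],"turn":0,"grip":1}]'
python3 -c "
from dial import *; show()"
```

```text
tab along -0.0838 mm 0.05555555555555555 dark 123.0 197.0
time: 4.05
position: [0.5607, -0.062, 0.0811]
tool_rot: [3.135, 0.135, 0.007]
contact_force: [-0.3, -5.3, 5.5]
width: 0.114
grip_force: 30.8
tab along -0.0701 mm 0.1111111111111111 dark 127.0 198.0
```

```bash
python3 -m crank '[{"slide":[0,-0.2,0],"turn":0,"grip":1},{"slide":[0,-0.4,0],"turn":0,"grip":1},{"slide":[0,-0.4,0],"turn":0,"grip":1},{"slide":[0,-0.4,0],"turn":0,"grip":1}]' | grep -E "pos|force"
python3 -c "
from dial import *; show()"
python3 -m crank '[{"slide":[0,-0.2,0],"turn":0,"grip":1},{"slide":[0,-0.3,0],"turn":0,"grip":1},{"slide":[0,-0.3,0],"turn":0,"grip":1},{"slide":[0,-0.3,0],"turn":0,"grip":1}]'| grep -E "pos|force"
python3 -c "
from dial import *; show()"
```

```text
position: [0.5603, -0.0582, 0.0811]
contact_force: [-0.8, -6.1, 5.4]
grip_force: 30.8
tab along -0.0663 mm 0.05555555555555555 dark 123.0 196.0
position: [0.5601, -0.0553, 0.0811]
contact_force: [-0.9, -5.7, 5.4]
grip_force: 30.8
tab along -0.0634 mm 0.05555555555555555 dark 122.0 194.0
```

```bash
python3 -m crank '[{"slide":[0,-0.2,0],"turn":0,"grip":1},{"slide":[0,-0.3,0],"turn":0,"grip":1},{"slide":[0,-0.3,0],"turn":0,"grip":1},{"slide":[0,-0.3,0],"turn":0,"grip":1}]' | grep -E "pos|force"
python3 -c "
from dial import *; show()"
python3 -m crank '[{"slide":[0,-0.2,0],"turn":0,"grip":1},{"slide":[0,-0.3,0],"turn":0,"grip":1},{"slide":[0,-0.3,0],"turn":0,"grip":1},{"slide":[0,-0.3,0],"turn":0,"grip":1}]'| grep -E "pos|force"
python3 -c "
from dial import *; show()"
```

```text
position: [0.5598, -0.0523, 0.0811]
contact_force: [-1.4, -6.0, 5.8]
grip_force: 30.9
tab along -0.0603 mm 0.05555555555555555 dark 117.0 192.0
position: [0.5595, -0.0493, 0.0811]
contact_force: [-1.2, -6.4, 5.6]
grip_force: 30.9
tab along -0.0573 mm 0.05555555555555555 dark 118.0 193.0
```

Run:
```python
from dial import *
im=show(); c=snap('side'); t=snap('top')['frame'][160:245,265:395]
f=cv2.cvtColor(c['frame'],cv2.COLOR_RGB2BGR)[200:285,280:380]
cv2.imwrite('pics/d2.png',np.hstack([cv2.resize(im,(400,400)),cv2.resize(f,(400,400),interpolation=cv2.INTER_CUBIC)]))
```

```text
tab along -0.0573 mm 0.05555555555555555 dark 118.0 193.0
```

View pics/d2.png

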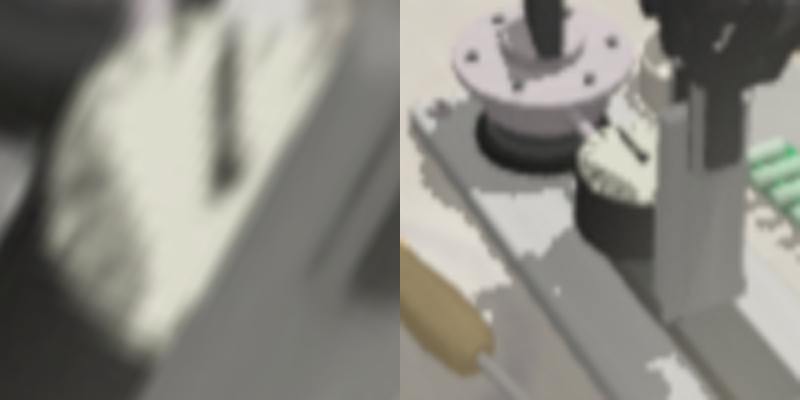

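The pointer still stands at 0 (pivot (225,185) in the left half), and the ball is already under the flange, close to the eccentric. Finer steps now.

```bash
python3 -m crank '[{"slide":[0,-0.2,0],"turn":0,"grip":1},{"slide":[0,-0.2,0],"turn":0,"grip":1},{"slide":[0,-0.2,0],"turn":0,"grip":1}]' | grep -E "pos|force"
python3 -c "
from dial import *; show()"
python3 -m crank '[{"slide":[0,-0.2,0],"turn":0,"grip":1},{"slide":[0,-0.2,0],"turn":0,"grip":1},{"slide":[0,-0.2,0],"turn":0,"grip":1}]'| grep -E "pos|force"
python3 -c "
from dial import *; show('d3.png')"
```

```text
position: [0.5594, -0.0476, 0.0811]
contact_force: [-1.6, -7.8, 5.2]
grip_force: 30.8
tab along -0.0556 mm 5.777777777777778 dark 124.0 198.0
position: [0.5592, -0.0457, 0.0811]
contact_force: [-1.5, -8.4, 6.2]
grip_force: 30.8
tab along -0.0537 mm 5.777777777777778 dark 124.0 204.0
```

Run:
```python
from dial import *
im=cv2.imread('pics/d3.png'); v=pointer(im,190,157); print(v[::6].round().astype(int)); w=np.r_[v[340:],v[:80]]; print((w.argmin()-20)/18)
```

```text
[210 210 208 205 200 194 186 173 147 130 129 131 132 130 129 127 126 125
 123 122 122 123 124 126 128 130 133 137 143 151 163 180 203 215 216 216
 215 213 209 207 206 204 204 205 207 208 210 214 216 218 218 218 218 217
 217 217 216 215 214 211]
3.2222222222222223
```

View pics/d3.png

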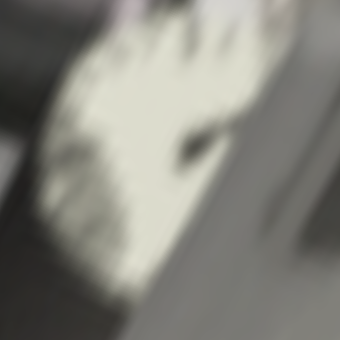

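The pointer now points at about 53° clockwise (pivot (185,160) towards (225,130)), so ≈3 mm in. Good; let go and look from above.

```bash
python3 -m crank '[{"slide":[0,0,0],"turn":0,"grip":0.5},{"slide":[0,0,0],"turn":0,"grip":-0.2},{"slide":[0,0,0],"turn":0,"grip":-0.2},{"slide":[0,0,0],"turn":0,"grip":-0.2},{"slide":[0,0,-4],"turn":0,"grip":-0.2},{"slide":[0,0,-8],"turn":0,"grip":-0.2},{"slide":[-13,6,-10],"turn":0,"grip":-0.2},{"slide":[-13,6,-10],"turn":0,"grip":-0.2},{"slide":[-13,6,-10],"turn":0,"grip":-0.2},{"slide":[-13,6,-10],"turn":0,"grip":-0.2}]'
python3 - <<'E'
from dial import *
c=snap('top'); f=cv2.cvtColor(c['frame'],cv2.COLOR_RGB2BGR)
cv2.imwrite('pics/t2.png',np.hstack([cv2.resize(f[170:245,265:340],(450,450),interpolation=cv2.INTER_CUBIC),cv2.resize(rect(c,-.0042),(340,450))]))
E
```

```text
time: 7.75
position: [0.4298, -0.1155, 0.1787]
tool_rot: [3.138, 0.13, -0.001]
contact_force: [0.2, 0.3, 0.0]
width: 0.601
grip_force: 0.0
```

View pics/t2.png

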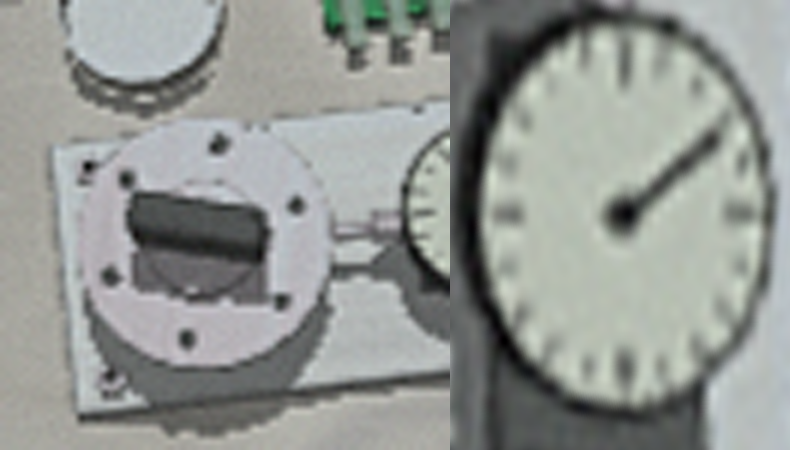

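Left: the bar on the hub, its far top edge from (133,193) to (265,210). Right: the dial's pointer at ≈57°, i.e. 3.2 mm pressed in.

```bash
cat >> dial.py <<'E'
def bar(c):
    g=cv2.cvtColor(c['frame'],cv2.COLOR_RGB2GRAY).astype(float)
    (u0,v0),=proj(c,[[.5433,.102,.093]]); us=np.arange(int(u0)-8,int(u0)+8); pts=[]
    for u in us:
        col=g[int(v0)-12:int(v0)+4,u]; d=np.diff(col); i=int(d.argmin())
        w=np.clip(-d[max(i-1,0):i+2],0,None); pts.append([u,int(v0)-12+max(i-1,0)+(w*np.arange(len(w))).sum()/w.sum()+.5])
    P=topt(c,pts,.093)[:,:2]; m=np.median(P,0)
    vx,vy,x0,y0=cv2.fitLine(P.astype(np.float32),cv2.DIST_HUBER,0,.001,.001).ravel()
    if vy<0: vx,vy=-vx,-vy
    yaw=np.degrees(np.arctan2(vy,vx)); n=np.array([-vy,vx])  # towards -x
    print('bar yaw',yaw,'resid mm',(np.abs((P-[x0,y0])@n)*1e3).round(1),'centreline pt',np.array([x0,y0])+.007*n)
def topdial(c,al):
    im=rect(c,al); g=cv2.cvtColor(im,cv2.COLOR_BGR2GRAY)
    n,l,st,ct=cv2.connectedComponentsWithStats((cv2.GaussianBlur(g,(0,0),2)>140).astype(np.uint8))
    h=cv2.HoughCircles(cv2.GaussianBlur(g,(0,0),2),cv2.HOUGH_GRADIENT,1,300,param1=60,param2=15,minRadius=125,maxRadius=160)
    cx,cy,r=h[0,0]; best=None
    for dx in range(-6,7,2):
        for dy in range(-6,7,2):
            v=pointer(im,cx+dx,cy+dy,r0=3,r1=18); 
            if best is None or v.min()<best[0]: best=(v.min(),v,dx,dy)
    v=best[1]; i=v.argmin(); j=np.arange(i-8,i+9); w=np.clip(np.median(v)-20-v[j%360],0,None)
    a=(w*j).sum()/w.sum(); print('circle',cx,cy,r,'off',best[2:],'pressed mm',round(float(a%360)/18,2),'dark',best[0].round(),'med',np.median(v).round())
    return a/18
E
python3 - <<'E'
from dial import *
c=snap('top'); bar(c); topdial(c,-.0042)
E
```

```text
bar yaw 79.39575 resid mm [0.3 0.  0.4 0.6 0.4 0.3 0.2 0.  0.3 0.5 0.1 0.2 0.2 0.2 0.1 0.2] centreline pt [0.5434808  0.10365338]
circle 171.5 162.5 142.3 off (-6, 6) pressed mm 3.17 dark 76.0 med 184.0
```

```bash
python3 go.py .5433 .1005 .14 -10.6
```

```text
slide [ 12.81 -20.51   3.88] turn -1.3019 j6 0.961 w 0.5983855650417642 t 7.85 pos [ 0.4328 -0.1146  0.1788]
```

```bash
python3 -m crank '[{"slide":[2.6,-4.1,0],"turn":-0.15,"grip":-0.2},{"slide":[5.2,-8.2,0],"turn":-0.3,"grip":-0.2},{"slide":[7.8,-12.3,0],"turn":-0.45,"grip":-0.2},{"slide":[10.4,-16.4,0],"turn":-0.6,"grip":-0.2},{"slide":[12.8,-20.5,0],"turn":-0.75,"grip":-0.2},{"slide":[12.8,-20.5,0],"turn":-0.9,"grip":-0.2},{"slide":[12.8,-20.5,0],"turn":-1.05,"grip":-0.2},{"slide":[12.8,-20.5,0],"turn":-1.2,"grip":-0.2},{"slide":[12.8,-20.5,0],"turn":-1.3,"grip":-0.2},{"slide":[12.8,-20.5,0],"turn":-1.3,"grip":-0.2}]'
python3 -m crank '[{"slide":[0,0,0],"turn":0,"grip":-0.2},{"slide":[0,0,0],"turn":0,"grip":-0.2}]' >/dev/null
python3 go.py .5433 .1005 .067 -10.6
python3 -c "
from dial import *
topdial(snap('top'),-.0042)"
```

```text
time: 8.85
position: [0.5433, 0.1024, 0.1776]
tool_rot: [-2.414, -2.009, 0.0]
contact_force: [-0.2, 0.3, 0.3]
width: 0.602
grip_force: 0.0
slide [-0.1   0.05 11.1 ] turn -0.0015 j6 0.156 w 0.6037421480898637 t 9.05 pos [0.543  0.1015 0.178 ]
circle 170.5 162.5 142.2 off (-6, 6) pressed mm 3.18 dark 81.0 med 202.0
```

```bash
python3 -m crank '[{"slide":[-0.1,0,4],"turn":0,"grip":-0.2},{"slide":[-0.1,0,8],"turn":0,"grip":-0.2},{"slide":[-0.1,0,11],"turn":0,"grip":-0.2},{"slide":[-0.1,0,11],"turn":0,"grip":-0.2},{"slide":[-0.1,0,11],"turn":0,"grip":0.2},{"slide":[-0.1,0,11],"turn":0,"grip":0.5},{"slide":[-0.1,0,11],"turn":0,"grip":0.7},{"slide":[-0.1,0,11],"turn":0,"grip":0.8}]' 20
python3 -m crank '[{"slide":[0,0,0],"turn":0,"grip":0.8},{"slide":[0,0,0],"turn":0,"grip":0.8}]'
python3 -c "
from dial import *
topdial(snap('top'),-.0042); bar(snap('top'))"
```

```text
time: 9.9
position: [0.5446, 0.1001, 0.0706]
tool_rot: [2.415, 2.005, 0.005]
contact_force: [-0.5, -0.6, 6.1]
width: 0.161
grip_force: 20.9
time: 10.1
position: [0.5447, 0.1, 0.0706]
tool_rot: [2.415, 2.005, 0.005]
contact_force: [0.3, -0.3, 7.1]
width: 0.158
grip_force: 21.0
circle 170.5 162.5 142.3 off (-6, 6) pressed mm 3.18 dark 80.0 med 195.0
bar yaw 59.91833 resid mm [ 3.   4.9  1.5  0.9  0.3 15.4  1.8  3.8  5.8  6.   8.3  9.2 10.2  6.6
  0.7  0.8] centreline pt [0.54910254 0.11030731]
```

```bash
cat >> dial.py <<'E'
def rd(al=-.0042):
    a=topdial(snap('top'),al); s=bot.state(); M=R.from_rotvec(s['tool_rot']).as_matrix()
    print('tooly yaw',np.degrees(np.arctan2(M[1,1],M[0,1])).round(2),'j6',s['joints'][5].round(3),'pos',s['position'].round(4),'F',s['contact_force'].round(1),'F tool',(M.T@s['contact_force']).round(1),'t',s['time'])
E
python3 -m crank '[{"slide":[0,0,0],"turn":0.1,"grip":0.8},{"slide":[0,0,0],"turn":0.2,"grip":0.8},{"slide":[0,0,0],"turn":0.3,"grip":0.8},{"slide":[0,0,0],"turn":0.4,"grip":0.8},{"slide":[0,0,0],"turn":0.5,"grip":0.8},{"slide":[0,0,0],"turn":0.5,"grip":0.8},{"slide":[0,0,0],"turn":0.5,"grip":0.8}]'
python3 -c "
from dial import *
rd()"
```

```text
time: 10.9
position: [0.5441, 0.1003, 0.0706]
tool_rot: [2.838, 1.345, 0.005]
contact_force: [-1.9, 1.0, 9.5]
width: 0.16
grip_force: 21.4
circle 170.5 162.5 142.1 off (-6, -4) pressed mm 5.28 dark 89.0 med 196.0
tooly yaw -39.26 j6 0.653 pos [0.5441 0.1003 0.0706] F [-1.1  0.9  8.7] F tool [ 0.  -1.4 -8.7] t 10.95
```

```bash
python3 -m crank '[{"slide":[0,0,0],"turn":0.1,"grip":0.8},{"slide":[0,0,0],"turn":0.2,"grip":0.8},{"slide":[0,0,0],"turn":0.3,"grip":0.8},{"slide":[0,0,0],"turn":0.4,"grip":0.8},{"slide":[0,0,0],"turn":0.5,"grip":0.8},{"slide":[0,0,0],"turn":0.5,"grip":0.8},{"slide":[0,0,0],"turn":0.5,"grip":0.8}]' >/dev/null
python3 -c "
from dial import *
rd()"
python3 -m crank '[{"slide":[0,0,0],"turn":0.1,"grip":0.8},{"slide":[0,0,0],"turn":0.2,"grip":0.8},{"slide":[0,0,0],"turn":0.3,"grip":0.8},{"slide":[0,0,0],"turn":0.4,"grip":0.8},{"slide":[0,0,0],"turn":0.5,"grip":0.8},{"slide":[0,0,0],"turn":0.5,"grip":0.8},{"slide":[0,0,0],"turn":0.5,"grip":0.8}]' >/dev/null
python3 -c "
from dial import *
rd()"
```

```text
circle 170.5 161.5 142.0 off (6, 0) pressed mm 7.94 dark 79.0 med 194.0
tooly yaw -67.91 j6 1.153 pos [0.5438 0.1008 0.0706] F [-3.1  2.5 10. ] F tool [ -1.9  -3.5 -10. ] t 11.7
circle 170.5 162.5 142.7 off (2, -6) pressed mm 10.55 dark 60.0 med 193.0
tooly yaw -96.56 j6 1.653 pos [0.5436 0.1014 0.0706] F [-3.7  5.4 10.6] F tool [ -4.3  -5.  -10.6] t 12.45
```

```bash
python3 -m crank '[{"slide":[-0.07,-0.07,0],"turn":0.1,"grip":0.8},{"slide":[-0.07,-0.07,0],"turn":0.2,"grip":0.8},{"slide":[-0.07,-0.07,0],"turn":0.3,"grip":0.8},{"slide":[-0.07,-0.07,0],"turn":0.4,"grip":0.8},{"slide":[-0.07,-0.07,0],"turn":0.5,"grip":0.8},{"slide":[-0.07,-0.07,0],"turn":0.5,"grip":0.8},{"slide":[-0.07,-0.07,0],"turn":0.5,"grip":0.8}]' >/dev/null
python3 -c "
from dial import *
rd()"
```

```text
circle 169.5 161.5 143.2 off (0, 6) pressed mm 12.61 dark 74.0 med 191.0
tooly yaw -125.21 j6 2.154 pos [0.5435 0.1022 0.0706] F [-1.3  4.9  7.5] F tool [-3.9 -3.3 -7.4] t 13.2
```

```bash
python3 -m crank '[{"slide":[-0.04,-0.03,0],"turn":0.1,"grip":0.8},{"slide":[-0.04,-0.03,0],"turn":0.2,"grip":0.8},{"slide":[-0.04,-0.03,0],"turn":0.3,"grip":0.8},{"slide":[-0.04,-0.03,0],"turn":0.4,"grip":0.8},{"slide":[-0.04,-0.03,0],"turn":0.5,"grip":0.8},{"slide":[-0.04,-0.03,0],"turn":0.5,"grip":0.8},{"slide":[-0.04,-0.03,0],"turn":0.5,"grip":0.8}]' >/dev/null
python3 -c "
from dial import *
rd()"
python3 -m crank '[{"slide":[0,0,0],"turn":0.1,"grip":0.8},{"slide":[0,0,0],"turn":0.2,"grip":0.8},{"slide":[0,0,0],"turn":0.3,"grip":0.8},{"slide":[0,0,0],"turn":0.38,"grip":0.8},{"slide":[0,0,0],"turn":0.38,"grip":0.8},{"slide":[0,0,0],"turn":0.38,"grip":0.8}]' >/dev/null
python3 -c "
from dial import *
rd()"
```

```text
circle 171.5 162.5 142.3 off (6, -6) pressed mm 12.94 dark 85.0 med 195.0
tooly yaw -153.87 j6 2.655 pos [0.5438 0.1028 0.0706] F [0.2 5.7 7.1] F tool [-5.  -2.7 -7.1] t 13.95
circle 170.5 162.5 142.8 off (6, -6) pressed mm 12.5 dark 77.0 med 195.0
tooly yaw -175.64 j6 3.035 pos [0.5442 0.1029 0.0706] F [1.2 6.  5.8] F tool [-5.9 -1.7 -5.8] t 14.6
```

```bash
cat >> dial.py <<'E'
def ptr2(c,al=-.0042,cx=170.5,cy=162):
    g=cv2.GaussianBlur(cv2.cvtColor(rect(c,al),cv2.COLOR_BGR2GRAY),(0,0),1.5).astype(float)
    y,x=np.mgrid[:g.shape[0],:g.shape[1]]; r=np.hypot(x-cx,y-cy)
    w=np.clip(np.median(g[r<90])-45-g,0,None)*(r<92); X=np.c_[x[w>0],y[w>0]]; ww=w[w>0]
    m=(X*ww[:,None]).sum(0)/ww.sum(); D=(X-m)*np.sqrt(ww)[:,None]; d=np.linalg.svd(D,full_matrices=False)[2][0]
    if d@(m-[cx,cy])<0: d=-d
    off=np.cross(d,m-[cx,cy]); a=np.degrees(np.arctan2(d[0],-d[1]))%360
    return a/18,off
def rd2(turned=None):
    v=[ptr2(snap('top')) for _ in range(2)]; s=bot.state(); M=R.from_rotvec(s['tool_rot']).as_matrix()
    p=np.mean([q[0] for q in v]); F_=s['contact_force'][:2]; disp=(-F_@AX+1+.12*p)/5
    yaw=np.degrees(np.arctan2(M[1,1],M[0,1])); yaw=yaw-360 if yaw>60 else yaw
    print('pressed',[round(q[0],3) for q in v],'line off px',v[0][1].round(1),'yaw',yaw.round(2),'corrected',round(p+disp,3),'F',s['contact_force'].round(1),'Ftool',(M.T@s['contact_force']).round(1),'j6',s['joints'][5].round(3),'t',round(s['time'],2))
    open('log.txt','a').write(f'{yaw} {p} {p+disp}\n')
E
python3 -c "
from dial import *
rd2()"
python3 -m crank '[{"slide":[-0.07,0,0],"turn":-0.05,"grip":0.8},{"slide":[-0.07,0,0],"turn":-0.15,"grip":0.8},{"slide":[-0.07,0,0],"turn":-0.25,"grip":0.8},{"slide":[-0.07,0,0],"turn":-0.25,"grip":0.8},{"slide":[-0.07,0,0],"turn":-0.25,"grip":0.8}]' >/dev/null
python3 -c "
from dial import *
rd2()"
```

```text
pressed [np.float64(12.584), np.float64(12.583)] line off px -1.6 yaw -175.65 corrected 11.662 F [1.2 7.3 5.2] Ftool [-7.2 -1.8 -5.2] j6 3.035 t 14.7
pressed [np.float64(12.86), np.float64(12.844)] line off px -1.5 yaw -161.28 corrected 12.405 F [1.9 5.  5.5] Ftool [-4.1 -3.4 -5.4] j6 2.786 t 15.3
```

```bash
for i in 1; do python3 -m crank '[{"slide":[-0.04,-0.03,0],"turn":-0.1,"grip":0.8},{"slide":[-0.04,-0.03,0],"turn":-0.2,"grip":0.8},{"slide":[-0.04,-0.03,0],"turn":-0.3,"grip":0.8},{"slide":[-0.04,-0.03,0],"turn":-0.4,"grip":0.8},{"slide":[-0.04,-0.03,0],"turn":-0.4,"grip":0.8},{"slide":[-0.04,-0.03,0],"turn":-0.4,"grip":0.8}]' >/dev/null
python3 -c "
from dial import *
rd2()"; done
python3 -m crank '[{"slide":[0,0,0],"turn":-0.1,"grip":0.8},{"slide":[0,0,0],"turn":-0.2,"grip":0.8},{"slide":[0,0,0],"turn":-0.3,"grip":0.8},{"slide":[0,0,0],"turn":-0.4,"grip":0.8},{"slide":[0,0,0],"turn":-0.4,"grip":0.8},{"slide":[0,0,0],"turn":-0.4,"grip":0.8}]' >/dev/null
python3 -c "
from dial import *
rd2()"
python3 -m crank '[{"slide":[0,0,0],"turn":-0.1,"grip":0.8},{"slide":[0,0,0],"turn":-0.2,"grip":0.8},{"slide":[0,0,0],"turn":-0.3,"grip":0.8},{"slide":[0,0,0],"turn":-0.4,"grip":0.8},{"slide":[0,0,0],"turn":-0.4,"grip":0.8},{"slide":[0,0,0],"turn":-0.4,"grip":0.8}]' >/dev/null
python3 -c "
from dial import *
rd2()"
```

```text
pressed [np.float64(12.402), np.float64(12.403)] line off px -2.4 yaw -138.36 corrected 12.277 F [0.2 3.1 7.1] Ftool [-2.2 -2.3 -7.1] j6 2.387 t 16.0
pressed [np.float64(11.18), np.float64(11.186)] line off px -2.8 yaw -115.43 corrected 11.353 F [-1.5  1.4  7.2] Ftool [-1.9 -0.6 -7.2] j6 1.987 t 16.7
pressed [np.float64(9.15), np.float64(9.142)] line off px -2.3 yaw -92.51 corrected 9.416 F [-1.7  0.6  8.8] Ftool [-1.6 -0.5 -8.8] j6 1.587 t 17.4
```

```bash
python3 -m crank '[{"slide":[0,0,0],"turn":-0.1,"grip":0.8},{"slide":[0,0,0],"turn":-0.2,"grip":0.8},{"slide":[0,0,0],"turn":-0.3,"grip":0.8},{"slide":[0,0,0],"turn":-0.4,"grip":0.8},{"slide":[0,0,0],"turn":-0.5,"grip":0.8},{"slide":[0,0,0],"turn":-0.5,"grip":0.8},{"slide":[0,0,0],"turn":-0.5,"grip":0.8}]' >/dev/null
python3 -c "
from dial import *
rd2()"
python3 -m crank '[{"slide":[0,0,0],"turn":-0.1,"grip":0.8},{"slide":[0,0,0],"turn":-0.2,"grip":0.8},{"slide":[0,0,0],"turn":-0.3,"grip":0.8},{"slide":[0,0,0],"turn":-0.4,"grip":0.8},{"slide":[0,0,0],"turn":-0.5,"grip":0.8},{"slide":[0,0,0],"turn":-0.5,"grip":0.8},{"slide":[0,0,0],"turn":-0.5,"grip":0.8}]' >/dev/null
python3 -c "
from dial import *
rd2()
from scipy.optimize import least_squares
d=np.loadtxt('log.txt')
for k in(1,2):
  for fix in(0,1):
    f=lambda q:q[0]+(5 if fix else q[2])*np.cos(np.radians(d[:,0]-q[1]))-d[:,k]
    r=least_squares(f,[7.5,-150,5.]); print(k,r.x.round(2),r.fun.round(2))"
```

```text
pressed [np.float64(6.23), np.float64(6.228)] line off px -0.8 yaw -63.86 corrected 7.057 F [-1.5 -2.5  8.1] Ftool [-2.4  1.6 -8.1] j6 1.087 t 18.2
pressed [np.float64(3.772), np.float64(3.76)] line off px 1.3 yaw -35.22 corrected 4.819 F [ 0.5 -3.8  7. ] Ftool [-2.8  2.6 -7. ] j6 0.587 t 19.0
1 [   7.06 -160.96    5.77] [ 0.06 -0.02 -0.02 -0.08  0.03  0.12 -0.08]
1 [   7.78 -168.62    5.  ] [ 0.16 -0.12 -0.31 -0.41 -0.17  0.27  0.57]
2 [   7.1 -153.1    5.2] [ 0.24 -0.16 -0.15 -0.14  0.24  0.11 -0.15]
2 [   7.27 -154.84    5.  ] [ 0.29 -0.16 -0.21 -0.21  0.18  0.13 -0.02]
```

```bash
cat >> dial.py <<'E'
def rd3():
    v=[ptr2(snap('top')) for _ in range(2)]; s=bot.state(); M=R.from_rotvec(s['tool_rot']).as_matrix()
    p=np.mean([q[0] for q in v]); yaw=np.degrees(np.arctan2(M[1,1],M[0,1])); yaw=yaw-360 if yaw>60 else yaw
    print('FREE pressed',round(p,3),'off',v[0][1].round(1),'yaw',yaw.round(2),'F',s['contact_force'].round(1),'w',s['width'],'t',round(s['time'],2))
    open('free.txt','a').write(f'{yaw} {p+(1+.12*p)/5}\n')
E
python3 -m crank '[{"slide":[0,0,0],"turn":0,"grip":0.5},{"slide":[0,0,0],"turn":0,"grip":0.4},{"slide":[0,0,0],"turn":0,"grip":0.4}]' >/dev/null
python3 -c "
from dial import *
rd3()"
python3 -m crank '[{"slide":[0,0,0.2],"turn":0,"grip":0.8},{"slide":[0,0,0.2],"turn":0,"grip":0.8},{"slide":[0,0,0.2],"turn":0,"grip":0.8},{"slide":[0,0,0.2],"turn":0.15,"grip":0.8},{"slide":[0,0,0.2],"turn":0.3,"grip":0.8},{"slide":[0,0,0.2],"turn":0.45,"grip":0.8},{"slide":[0,0,0.2],"turn":0.5,"grip":0.8},{"slide":[0,0,0.2],"turn":0.5,"grip":0.8},{"slide":[0,0,0.2],"turn":0.5,"grip":0.4},{"slide":[0,0,0.2],"turn":0.5,"grip":0.4}]'
python3 -c "
from dial import *
rd3()"
```

```text
FREE pressed 4.506 off 1.0 yaw -35.23 F [-0.3 -0.4  0.9] w 0.2966063678583818 t 19.4
time: 20.4
position: [0.5406, 0.1029, 0.0654]
tool_rot: [-3.059, -0.711, 0.004]
contact_force: [-0.7, -0.1, 0.3]
width: 0.304
grip_force: 0.0
FREE pressed 6.836 off -1.3 yaw -63.84 F [ 0.1  0.1 -0.1] w 0.2997503695033064 t 20.5
```

```bash
python3 go.py .5445 .103 .066 -63.84
```

```text
slide [ 0.33  0.14 -0.05] turn -0.0 j6 1.086 w 0.2997503695033064 t 20.5 pos [0.5409 0.1028 0.0655]
```

```bash
python3 -m crank '[{"slide":[0.33,0.14,0],"turn":0,"grip":0.4},{"slide":[0.33,0.14,0],"turn":0,"grip":0.4},{"slide":[0.33,0.14,0],"turn":0,"grip":0.8},{"slide":[0.33,0.14,0],"turn":0,"grip":0.8},{"slide":[0.33,0.14,0],"turn":0,"grip":0.8},{"slide":[0.33,0.14,0],"turn":0,"grip":0.8}]'
python3 -m crank '[{"slide":[0,0,0],"turn":0.15,"grip":0.8},{"slide":[0,0,0],"turn":0.3,"grip":0.8},{"slide":[0,0,0],"turn":0.45,"grip":0.8},{"slide":[0,0,0],"turn":0.6,"grip":0.8},{"slide":[0,0,0],"turn":0.6,"grip":0.8},{"slide":[0,0,0],"turn":0.6,"grip":0.8}]' 
python3 -m crank '[{"slide":[0,0,0],"turn":0,"grip":0.4},{"slide":[0,0,0],"turn":0,"grip":0.4},{"slide":[0,0,0],"turn":0,"grip":0.4}]' |grep pos
python3 -c "
from dial import *
rd3()"
```

```text
time: 21.1
position: [0.5456, 0.1027, 0.0663]
tool_rot: [3.06, 0.71, -0.0]
contact_force: [-0.0, -1.0, -0.9]
width: 0.16
grip_force: 23.2
time: 21.7
position: [0.5455, 0.1026, 0.0663]
tool_rot: [3.134, -0.22, -0.0]
contact_force: [-0.1, -1.1, 0.6]
width: 0.153
grip_force: 23.3
position: [0.5456, 0.1028, 0.0663]
FREE pressed 9.721 off -2.7 yaw -98.23 F [0.1 0.3 0.2] w 0.29695871966932896 t 22.1
```

```bash
python3 -m crank '[{"slide":[0,0,0],"turn":0,"grip":0.8},{"slide":[0,0,0],"turn":0,"grip":0.8},{"slide":[0,0,0],"turn":0,"grip":0.8},{"slide":[0,0,0],"turn":0.15,"grip":0.8},{"slide":[0,0,0],"turn":0.3,"grip":0.8},{"slide":[0,0,0],"turn":0.45,"grip":0.8},{"slide":[0,0,0],"turn":0.6,"grip":0.8},{"slide":[0,0,0],"turn":0.6,"grip":0.8},{"slide":[0,0,0],"turn":0.6,"grip":0.8}]' |grep force
python3 -m crank '[{"slide":[0,0,0],"turn":0,"grip":0.4},{"slide":[0,0,0],"turn":0,"grip":0.4},{"slide":[0,0,0],"turn":0,"grip":0.4}]' |grep pos
python3 -c "
from dial import *
rd3()"
python3 -m crank '[{"slide":[0,0,0],"turn":0,"grip":0.8},{"slide":[0,0,0],"turn":0,"grip":0.8},{"slide":[0,0,0],"turn":0,"grip":0.8},{"slide":[0,0,0],"turn":0.15,"grip":0.8},{"slide":[0,0,0],"turn":0.3,"grip":0.8},{"slide":[0,0,0],"turn":0.45,"grip":0.8},{"slide":[0,0,0],"turn":0.6,"grip":0.8},{"slide":[0,0,0],"turn":0.72,"grip":0.8},{"slide":[0,0,0],"turn":0.72,"grip":0.8},{"slide":[0,0,0],"turn":0.72,"grip":0.8}]' |grep force
python3 -m crank '[{"slide":[0,0,0],"turn":0,"grip":0.4},{"slide":[0,0,0],"turn":0,"grip":0.4},{"slide":[0,0,0],"turn":0,"grip":0.4}]' |grep pos
python3 -c "
from dial import *
rd3()
from scipy.optimize import least_squares
d=np.loadtxt('free.txt')
for fix in(0,1):
    f=lambda q:q[0]+(5 if fix else q[2])*np.cos(np.radians(d[:,0]-q[1]))-d[:,1]
    r=least_squares(f,[7.5,-150,5.]); print(r.x.round(2),r.fun.round(2))"
```

```text
contact_force: [-0.2, -0.9, 1.3]
grip_force: 23.4
position: [0.5456, 0.1028, 0.0662]
FREE pressed 11.57 off -3.0 yaw -132.61 F [ 0.   0.8 -0.1] w 0.2983566633207433 t 23.4
contact_force: [-1.4, -1.5, 1.8]
grip_force: 23.5
position: [0.5457, 0.1028, 0.0663]
FREE pressed 11.38 off -2.8 yaw -173.86 F [ 0.1 -0.2 -0.2] w 0.30145906787147186 t 24.8
[   7.08 -151.76    5.19] [-0.05  0.07  0.01 -0.07  0.03]
[   7.24 -153.43    5.  ] [ 0.06  0.07 -0.06 -0.14  0.07]
```

Fit gives the high spot near yaw −152…−153°. To remove dial bias I'll regrasp half a turn back and read the far flank too.

```bash
python3 -m crank '[{"slide":[0,0,-4],"turn":0,"grip":0.2},{"slide":[0,0,-4.5],"turn":-0.15,"grip":0.2},{"slide":[0,0,-4.5],"turn":-0.3,"grip":0.2},{"slide":[0,0,-4.5],"turn":-0.45,"grip":0.2},{"slide":[0,0,-4.5],"turn":-0.6,"grip":0.2},{"slide":[0,0,-4.5],"turn":-0.75,"grip":0.2},{"slide":[0,0,-4.5],"turn":-0.9,"grip":0.2},{"slide":[0,0,-4.5],"turn":-1.05,"grip":0.2},{"slide":[0,0,-4.5],"turn":-1.2,"grip":0.2},{"slide":[0,0,-4.5],"turn":-1.2,"grip":0.2}]' |grep pos
python3 -m crank '[{"slide":[0,0,0],"turn":-0.15,"grip":0.2},{"slide":[0,0,0],"turn":-0.3,"grip":0.2},{"slide":[0,0,0],"turn":-0.45,"grip":0.2},{"slide":[0,0,0],"turn":-0.6,"grip":0.2},{"slide":[0,0,0],"turn":-0.75,"grip":0.2},{"slide":[0,0,0],"turn":-0.9,"grip":0.2},{"slide":[0,0,0],"turn":-1.05,"grip":0.2},{"slide":[0,0,0],"turn":-1.2,"grip":0.2},{"slide":[0,0,0],"turn":-1.35,"grip":0.2},{"slide":[0,0,0],"turn":-1.5,"grip":0.2}]' |grep pos
python3 -m crank '[{"slide":[0,0,0],"turn":-0.15,"grip":0.2},{"slide":[0,0,0],"turn":-0.3,"grip":0.2},{"slide":[0,0,0],"turn":-0.4416,"grip":0.2},{"slide":[0,0,0],"turn":-0.4416,"grip":0.2},{"slide":[0,0,0],"turn":-0.4416,"grip":0.2}]' |grep pos
python3 go.py .5456 .1028 .0663 -173.86
```

```text
position: [0.5456, 0.1027, 0.1113]
position: [0.5456, 0.1027, 0.1113]
position: [0.5456, 0.1027, 0.1113]
slide [ 0.01 -0.    4.5 ] turn -0.0066 j6 -0.128 w 0.40190557405874117 t 27.3 pos [0.5456 0.1027 0.1113]
```

```bash
python3 -m crank '[{"slide":[0,0,2.5],"turn":0,"grip":0.2},{"slide":[0,0,4.5],"turn":0,"grip":0.2},{"slide":[0,0,4.5],"turn":0,"grip":0.2},{"slide":[0,0,4.5],"turn":0,"grip":0.5},{"slide":[0,0,4.5],"turn":0,"grip":0.8},{"slide":[0,0,4.5],"turn":0,"grip":0.8},{"slide":[0,0,4.5],"turn":0,"grip":0.8},{"slide":[0,0,4.5],"turn":0,"grip":0.8}]'
python3 -m crank '[{"slide":[0,0,0],"turn":0.15,"grip":0.8},{"slide":[0,0,0],"turn":0.3,"grip":0.8},{"slide":[0,0,0],"turn":0.45,"grip":0.8},{"slide":[0,0,0],"turn":0.6,"grip":0.8},{"slide":[0,0,0],"turn":0.6,"grip":0.8},{"slide":[0,0,0],"turn":0.6,"grip":0.8},{"slide":[0,0,0],"turn":0.6,"grip":0.4},{"slide":[0,0,0],"turn":0.6,"grip":0.4},{"slide":[0,0,0],"turn":0.6,"grip":0.4}]'|grep -E 'pos|rot'
sed -i "s/yaw=yaw-360 if yaw>60 else yaw/yaw=yaw-360 if yaw>60 else yaw; yaw-=OFF/; 1i OFF=180" dial.py
python3 -c "
from dial import *
rd3()"
```

```text
time: 28.1
position: [0.546, 0.1027, 0.0672]
tool_rot: [2.1, 2.336, 0.001]
contact_force: [-2.8, -0.2, 4.4]
width: 0.156
grip_force: 26.3
position: [0.5458, 0.1027, 0.0663]
tool_rot: [2.696, 1.613, 0.001]
FREE pressed 9.234 off -2.5 yaw -208.25 F [-0.7 -0.5 -0.4] w 0.2985221809895143 t 29.1
```

```bash
python3 -m crank '[{"slide":[0,0,0],"turn":0,"grip":0.8},{"slide":[0,0,0],"turn":0,"grip":0.8},{"slide":[0,0,0],"turn":0,"grip":0.8},{"slide":[0,0,0],"turn":0.15,"grip":0.8},{"slide":[0,0,0],"turn":0.3,"grip":0.8},{"slide":[0,0,0],"turn":0.45,"grip":0.8},{"slide":[0,0,0],"turn":0.6,"grip":0.8},{"slide":[0,0,0],"turn":0.6,"grip":0.8},{"slide":[0,0,0],"turn":0.6,"grip":0.8}]'|grep force
python3 -m crank '[{"slide":[0,0,0],"turn":0,"grip":0.4},{"slide":[0,0,0],"turn":0,"grip":0.4},{"slide":[0,0,0],"turn":0,"grip":0.4}]' |grep pos
python3 -c "
from dial import *
rd3()
from scipy.optimize import least_squares
d=np.loadtxt('free.txt'); print(d.round(2).tolist())
for fix in(0,1):
    f=lambda q:q[0]+(5 if fix else q[2])*np.cos(np.radians(d[:,0]-q[1]))-d[:,1]
    r=least_squares(f,[7.5,-150,5.]); print(r.x.round(2),r.fun.round(2))"
```

```text
contact_force: [-0.2, -0.9, -0.1]
grip_force: 23.9
position: [0.5456, 0.1027, 0.0662]
FREE pressed 6.371 off -1.0 yaw -242.61 F [ 0.4  0.3 -1.2] w 0.30052559726251854 t 30.4
[[-35.23, 4.81], [-63.84, 7.2], [-98.23, 10.15], [-132.61, 12.05], [-173.86, 11.85], [-208.25, 9.66], [-242.61, 6.72]]
[   6.95 -150.11    5.28] [-0.09  0.09  0.05 -0.06 -0.07  0.08 -0.01]
[   7.06 -150.55    5.  ] [ 0.11  0.15 -0.04 -0.23 -0.2   0.07  0.15]
```

```bash
python3 -m crank '[{"slide":[0,0,0],"turn":0,"grip":0.8},{"slide":[0,0,0],"turn":0,"grip":0.8},{"slide":[0,0,0],"turn":0,"grip":0.8},{"slide":[0,0,0],"turn":-0.15,"grip":0.8},{"slide":[0,0,0],"turn":-0.3,"grip":0.8},{"slide":[0,0,0],"turn":-0.45,"grip":0.8},{"slide":[0,0,0],"turn":-0.6,"grip":0.8},{"slide":[0,0,0],"turn":-0.7,"grip":0.8},{"slide":[0,0,0],"turn":-0.8,"grip":0.8},{"slide":[0,0,0],"turn":-0.8,"grip":0.8}]'|grep force
python3 -m crank '[{"slide":[0,0,0],"turn":-0.15,"grip":0.8},{"slide":[0,0,0],"turn":-0.3,"grip":0.8},{"slide":[0,0,0],"turn":-0.45,"grip":0.8},{"slide":[0,0,0],"turn":-0.6,"grip":0.8},{"slide":[0,0,0],"turn":-0.75,"grip":0.8},{"slide":[0,0,0],"turn":-0.811,"grip":0.8},{"slide":[0,0,0],"turn":-0.811,"grip":0.8},{"slide":[0,0,0],"turn":-0.811,"grip":0.8},{"slide":[0,0,0],"turn":-0.811,"grip":0.4},{"slide":[0,0,0],"turn":-0.811,"grip":0.4}]' |grep force
python3 -c "
from dial import *
rd3()"
python3 -m crank '[{"slide":[0,0,0],"turn":0,"grip":0.3},{"slide":[0,0,-4],"turn":0,"grip":0.3},{"slide":[0,0,-8],"turn":0,"grip":0.3},{"slide":[0,0,-12],"turn":0,"grip":0.3},{"slide":[0,0,-15],"turn":0,"grip":0.3},{"slide":[0,0,-15],"turn":0,"grip":0.3}]'
python3 - <<'E'
from dial import *
c=snap('top'); print(ptr2(c)); s=snap('side')
f=lambda x:cv2.cvtColor(x,cv2.COLOR_RGB2BGR)
cv2.imwrite('pics/end.png',np.hstack([cv2.resize(f(c['frame'][140:280,260:440]),(450,350)),cv2.resize(rect(c,-.0042),(340,350))]))
E
```

```text
contact_force: [-0.8, 1.6, 1.4]
grip_force: 23.8
contact_force: [1.0, 0.6, -0.5]
grip_force: 0.0
FREE pressed 11.794 off -2.2 yaw -150.39 F [0.4 0.6 0. ] w 0.2977830652956408 t 32.5
time: 33.1
position: [0.5487, 0.1027, 0.2219]
tool_rot: [1.575, 2.708, 0.007]
contact_force: [0.1, 0.3, 0.1]
width: 0.351
grip_force: 0.0
(np.float64(11.804653737724387), array(-2.34154702))
```

View pics/end.png

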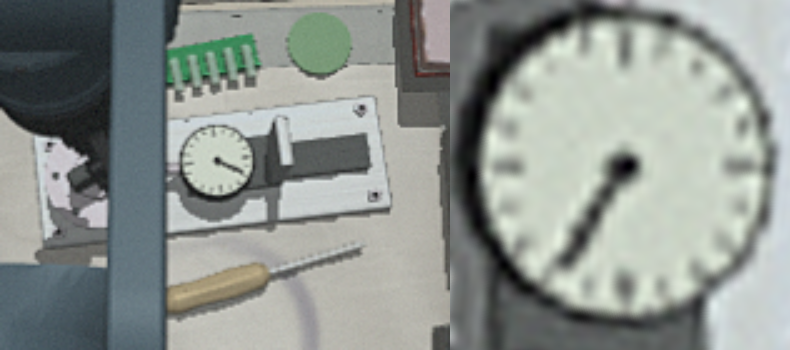

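The dial's pointer (pivot (625,165), tip (562,265)) reads ≈11.8 mm, the largest value seen. The bench things I can see (driver, rack, dish) are where they were, and the gripper is clear.

```bash
python3 -m crank '[{"slide":[0,0,0],"turn":0,"grip":0.3},{"slide":[0,0,0],"turn":0,"grip":0.3},{"slide":[0,0,0],"turn":0,"grip":0.3}]' | grep pos; python3 -c "
from station import bot
print(bot.close_job())"
```

```text
position: [0.5449, 0.1027, 0.2149]
the job is handed in; nothing more can be done
None
```

The job is handed in at about 33 s: the gauge was set with its plunger about 3.2 mm in, and the hub is left on the eccentric's high spot with the plunger about 11.8 mm in, the largest reading of the sweep. The gripper is off and clear; the arm hid the vial and jar cap in the last picture, so I could not check that those two are still in place.

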